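# Ready the thickness gauge: raise the glare cover, lift and hold the loading weight

### The job

Get the thickness gauge ready for the next specimen: first raise the readout's stiff hinged cover by its tab to 60 degrees from lying flat, where it shades the display, and leave it standing there. Then lift the loading weight off the anvil by its handle bar, without tipping it, and hold it level and still about 10 cm straight above the anvil, so that a specimen could be slid underneath; finish while still holding it there. Leave everything else on the bench and on the gauge alone.

Things in the scene. Friction and masses are not known exactly. Their poses are not given: they have to be found in the camera images.
- gauge: bench thickness gauge fixed on the bench: light grey housing, flat deck 70 mm high, spanning x -68..105, y -130..150 mm in this frame; a low toe along its front (top 32 mm high) reaches x = -101 mm. Round steel anvil on the deck's right half, hinged readout cover on its left. Origin on the bench surface; x points to its rear (away from the robot, yaw within 0.3 rad), y to its left, z up
- anvil (a point): centre of the anvil's flat top: steel disc 84 mm diameter, 12 mm high above the deck, its top 82 mm above the bench; at (-15, -75, 82) mm in the gauge's frame. Axes as the gauge's
- cover (a joint): readout cover's angle, rad: 0 flat (closed), grows as its front edge rises, stop at 1.9; starts at 0 to 0.2; 60 degrees is 1.047. Mid-grey panel 100 x 100 x 8 mm, 0.12 kg, hinged along its rear edge, a tab in the middle of its front edge. Stiff hinge (friction 0.3 N m, 2 to 4 N at the tab): the cover stays where it is left
- cover_hinge (a point): on the cover's hinge axis, mid-width, at (30, 70, 82) mm in the gauge's frame. The axis is the gauge's y. This frame turns with the cover; the panel extends from it along -x, its mid-thickness at z = 0
- cover_tab (a point): grip point on the cover's tab, 122 mm from the hinge axis along the cover's -x (axes turn with the cover). Tab: dark grey, 24 mm wide (y, along the hinge axis), 10 thick, from 99 to 139 mm off the axis (39 beyond the panel's front edge). Flat, it overhangs the housing's front, 82 mm above the bench. Pinched by its two sides (fingers closing along y) it can pivot between the pads
- weight: loading weight standing on the anvil: steel disc 72 mm diameter, 30 thick, with a bail handle: level bar 64 long (body x), 10 wide (y), 12 tall, centred 75 mm above the underside, on an upright (8 along x, 10 along y) 28 mm either side of centre; 39 mm free between disc and bar. 0.45 to 0.7 kg, balanced. Origin: centre of underside, z up. Bar's yaw within 0.5 rad of the gauge's
- weight_bar (a point): middle of the weight's handle bar, 75 mm above the weight's underside, straight above its centre of mass; pinch here across the bar (fingers closing along the weight's y). Axes as the weight's
- spare_small: spare loading weight, smaller: steel disc 48 diameter, 22 thick, with a bail handle whose bar is centred 55 above the underside; stands on the bench right of the gauge; leave alone. Origin: centre of underside (mm)
- spare_disc: spare loading weight without bail: steel disc 64 diameter, 20 thick, with a brass stud 20 diameter to 38 high; on the bench right of the gauge; leave alone. Origin: centre of underside (mm)
- step_block: small steel step block 26 x 60 x 28 high, standing on the rear of the gauge's deck, behind the anvil; leave alone. Origin: centre of underside (mm)
- calculator: black desk calculator 150 x 85 x 19 lying on the bench left of the gauge; leave alone. Origin: centre of underside (mm)
Mind the look-alikes: they are no part of the job. What is shaped like the weight but pink or red is not meant.

How it is judged:
On the way, in this order (a step that is already met when the one before it is completed fails the run):
1. the cover stands at 60 degrees (within 10) while the weight still rests on the anvil (value of joint cover between 0.873 and 1.222 rad and contact force between weight and gauge above 1 N and z of weight in the frame of anvil below 0.01 m), for 0.3 s.
2. the weight is in the fingers, clear of the anvil (z of weight in the frame of anvil above 0.03 m and contact force between weight and the fingers above 2 N and contact force between weight and gauge below 0.1 N), for 0.2 s.
At the end, for the whole second after the job is handed in: The cover stands at 60 degrees within 10, untouched; the weight is held in the fingers alone, its underside 65 to 140 mm above the anvil's top, its centre within 35 mm of straight above the anvil's centre, level within 0.10 rad and still (under 0.02 m/s and 0.15 rad/s) (value of joint cover between 0.873 and 1.222 rad and z of weight in the frame of anvil between 0.065 and 0.14 m and horizontal distance between weight and anvil below 0.035 m and angle between weight's own z axis and vertical below 0.1 rad and contact force between weight and the fingers above 2 N and contact force between each of weight, the arm, the fingers and gauge below 0.1 N and linear speed of weight below 0.02 m/s and angular speed of weight below 0.15 rad/s); the arm keeps its last pose, push and grip.
It fails at once if something else on the bench or gauge was shifted by more than 30 mm (distance of any of spare_small, spare_disc, step_block, calculator from where it was at the start of the episode above 0.03 m).
It fails at once if the weight was tipped by more than 0.35 rad (angle between weight's own z axis and vertical above 0.35 rad).
It also fails if it takes over 51 s, if anything falls off the work surface, if the arm or the gripper's body presses on something with over 40 N, if the wrist force passes 120 N, or if a joint passes its speed limit or range.

### The arm

A 7-joint arm with a two-finger parallel gripper is mounted at the origin on the work surface. World frame = base frame: x ahead of the robot, y to its left, z up, the work surface at z = 0. Lengths are in m, angles in rad, forces in N, time in s.
With the tool pointing down it reaches from about 0.35 to 0.9 m from the base axis. Payload 19.9 kg.
Tool frame: the origin (TCP) lies between the finger pads; the fingertips stand 19 mm ahead of it and the grasp point (between the pads) is the TCP; z points along the fingers, y is the direction in which the jaws open and shut (so a half turn about z gives the same grasp; the last joint's range is limited). The gripper opens to 94 mm and grips with 3 to 60 N. Pads are 16 mm wide; open, the fingers measure 119 mm over their backs; the gripper's body (75 mm by 177 mm) begins 78 mm behind the grasp point.
Start: joints at [1.181, 0.417, -0.01, 1.614, 0.005, 1.111, -0.053], TCP at [0.214, -0.587, 0.195] pointing down, gripper open.
Joint ranges: [-2.81, 2.81], [-0.39, 2.02], [-1.27, 1.25], [0.06, 2.57], [-1.19, 4.33], [0.19, 2], [-2.82, 2.82]. Speed limits (rad/s): [1.89, 1.89, 2.39, 2.39, 3.01, 3.01, 3.01].

### API

Orientations are given as a 3x3 rotation matrix whose columns are the frame's x, y, z axes.
In Python, from rig import robot gives the robot as it stands. Calls block until the motion is done:
- robot.move_ptp(position, orientation): joint-space move of the TCP to a pose.
- robot.move_linear(position, velocity=0.15, frame=None, threshold=None): straight line of the TCP; frame=None keeps the orientation; velocity is the mean speed in m/s. With threshold (N) it stops when the force on the tool has changed by that much, and returns True; else False.
- robot.goto_joints(angles): joint-space move.
- robot.gripper_to(opening): finger opening in m; the grip force is fixed at half the most; returns when the fingers have stopped.
- robot.pause(seconds).
- robot.ik(position, orientation): joint angles nearest the present ones, or None.
- robot.get_state(): the state.
- robot.grab_frame(name): name is "side" or "top"; returns the picture (480x640x3 uint8, red, green, blue); there is no depth.
- robot.camera_info(name): a dict with "fx", "fy", "cx", "cy" (pixels), "rvec" (rotation vector, rad) and "tvec" (3), from world to camera coordinates, as OpenCV has them. Camera axes: x right, y down, z forward; pixel columns grow to the right and rows downward; lengths in m; the calibration is good to about 2 mm. A picture is of the moment at which its call begins. camera_info takes no time and is no camera call.
A pose or a line that the arm cannot do raises robot.PlanningError and nothing moves.
- robot.sign_off(): hands the job in, once; it reports no verdict.
The state is a dict: "time": time; "qpos": joint angles; "joint_vel": joint speeds; "effort": joint torques, N m; "ee_pos": TCP position; "tool_rot": TCP orientation; "force": force on the tool from outside, world axes, zero at the start; "moment": the same for the moment, N m; "opening": finger opening in m.
Only numpy, scipy, OpenCV 4.12 (cv2) and the standard library are available. Lean on these libraries where they do the work, as an engineer would, in place of code of your own. Each camera call takes 0.05 s, during which the arm holds its last target. There are 200 camera calls.

## Working session

There is one attempt and no reset: what is moved stays moved. The work goes in short steps, each a Python script; the robot and the scene stay as the last script left them, time stands still between calls to the robot, and variables do not carry over. Pictures are saved under pics/ and viewed, about 8 in all and at most 12, crops included, and the job is handed in when it is done.

```bash
mkdir -p pics; ls
python3 - <<'E'
from rig import robot
import cv2
for n in("top","side"):
    f=robot.grab_frame(n); cv2.imwrite(f"pics/{n}0.png",f[:,:,::-1]); print(n,robot.camera_info(n))
s=robot.get_state(); print(s)
E
```

```text
pics
top {'fx': 515.6225949114157, 'fy': 515.6225949114157, 'cx': 321.57494053360324, 'cy': 236.0340062364712, 'rvec': array([ 2.19908733, -2.17012777,  0.13546725]), 'tvec': array([0.02274225, 0.60573484, 0.98846285])}
side {'fx': 455.6868957383886, 'fy': 455.6868957383886, 'cx': 319.6575731402341, 'cy': 236.86118335809, 'rvec': array([ 0.70015259, -2.39000194,  1.38000425]), 'tvec': array([0.52864636, 0.22798121, 0.68585805])}
{'time': 0.1, 'qpos': array([ 1.18050883,  0.41788782, -0.01030958,  1.61408397,  0.00472306,
        1.11070594, -0.0530043 ]), 'joint_vel': array([-1.81366376e-03, -8.69722448e-04, -1.05916336e-05, -1.06355258e-03,
       -3.10310657e-04,  3.40532972e-04, -6.55831630e-04]), 'effort': array([ 1.20047527e-03, -8.52584410e+01,  6.39462434e-01, -4.26698756e+01,
       -4.90010879e-02,  1.63680024e-02,  1.78282221e-04]), 'ee_pos': array([ 0.21347039, -0.58705594,  0.19481696]), 'tool_rot': array([[ 9.39780988e-01,  3.41776953e-01, -4.57103487e-04],
       [ 3.41777244e-01, -9.39780505e-01,  9.58591681e-04],
       [-1.01952402e-04, -1.05709381e-03, -9.99999436e-01]]), 'force': array([ 1.35524221,  0.52095766, -0.05027848]), 'moment': array([-0.0190596 ,  0.00273071,  0.04863396]), 'opening': 0.09384829401600901}
```

View pics/top0.png

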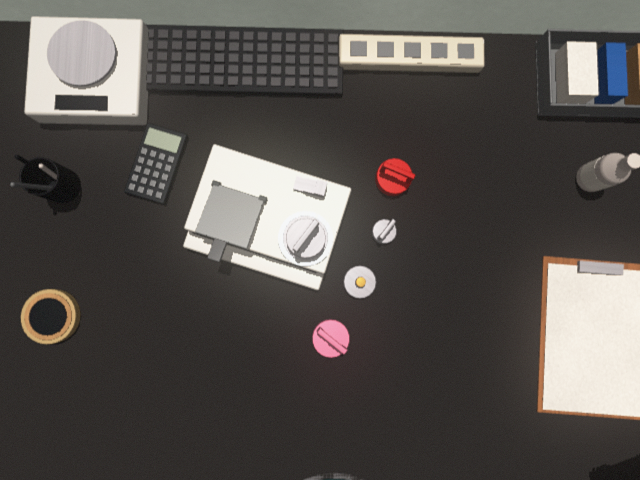

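View pics/side0.png

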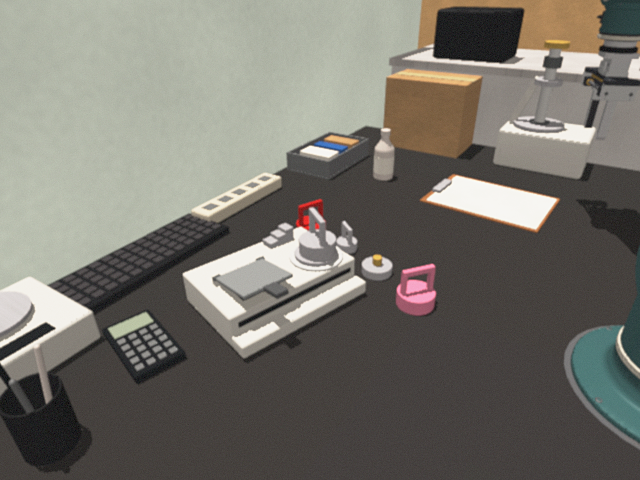

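The top view shows the gauge around (270,215), the cover with its tab at (218,252), and the grey bail weight on the anvil at (305,240). The candidates shaped like the weight are red (395,177), pink (331,340), the small spare (385,231) and the grey one at (305,240). Only the last is grey and stands on the anvil, so it fits. I'll confirm it with an enlarged crop.

```bash
cat > h.py <<'E'
import numpy as np, cv2
from rig import robot
def cam(n):
    c=robot.camera_info(n); K=np.array([[c['fx'],0,c['cx']],[0,c['fy'],c['cy']],[0,0,1]])
    R=cv2.Rodrigues(c['rvec'])[0]; return K,R,np.array(c['tvec'])
def ray(n,p):
    K,R,t=cam(n); return -R.T@t, R.T@np.linalg.inv(K)@np.array([p[0],p[1],1.])
def onz(n,p,z):
    o,d=ray(n,p); return o+d*(z-o[2])/d[2]
def proj(n,X):
    K,R,t=cam(n); q=K@(R@np.asarray(X,float)+t); return q[:2]/q[2]
def tri(pt,ps):
    (a,u),(b,v)=ray("top",pt),ray("side",ps)
    s=np.linalg.lstsq(np.c_[u,-v],b-a,rcond=None)[0]; A=a+s[0]*u;B=b+s[1]*v
    return (A+B)/2,np.linalg.norm(A-B)
E
python3 - <<'E'
import cv2,numpy as np
from h import *
t=cv2.imread('pics/top0.png');s=cv2.imread('pics/side0.png')
a=cv2.resize(t[140:300,175:365],None,fx=3.6,fy=3.6,interpolation=cv2.INTER_CUBIC)[:, :]
b=cv2.resize(s[195:355,175:375],None,fx=4,fy=4,interpolation=cv2.INTER_CUBIC)
a=cv2.resize(t[140:295,180:360],(464,400),interpolation=cv2.INTER_CUBIC)
cv2.imwrite('pics/c_side.png',cv2.resize(s[200:350,180:380],(800,600),interpolation=cv2.INTER_CUBIC))
cv2.imwrite('pics/c_top.png',cv2.resize(t[145:295,175:375],(800,600),interpolation=cv2.INTER_CUBIC))
E
```

```text
(no output)
```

View pics/c_top.png

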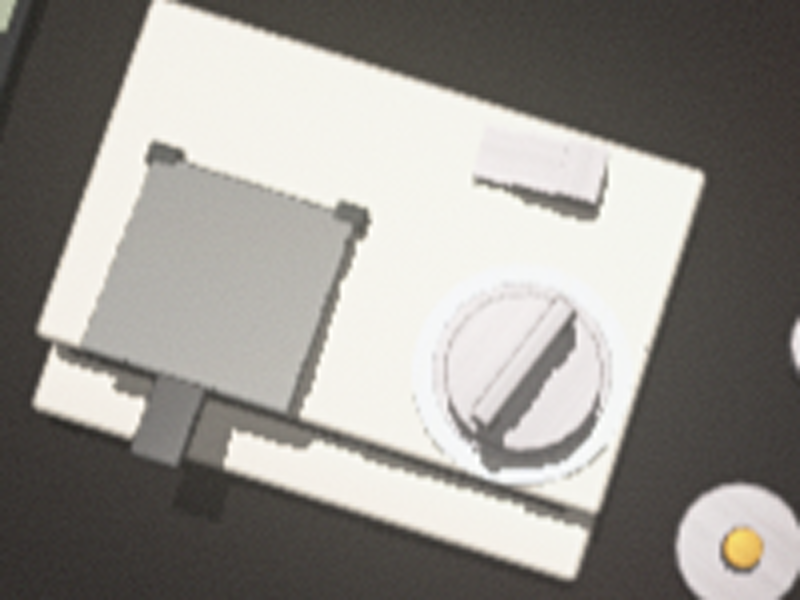

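View pics/c_side.png

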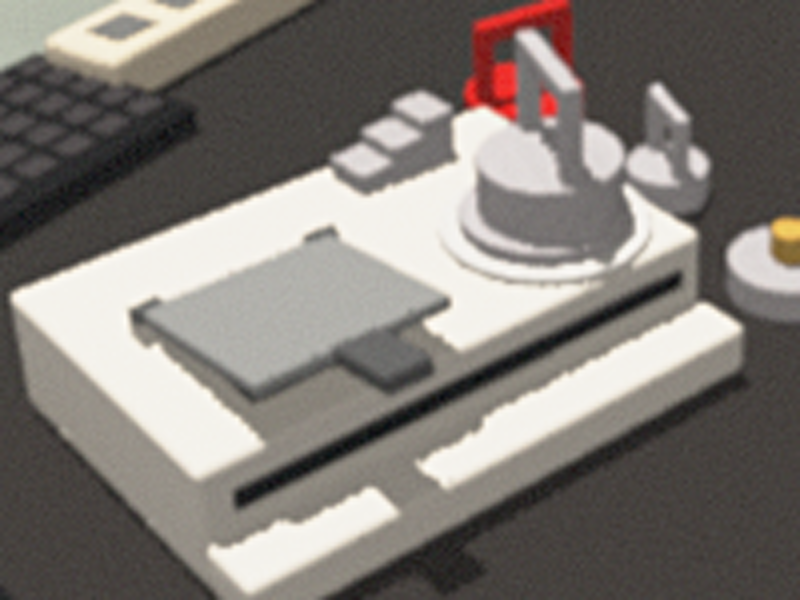

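The crops confirm it: the grey bailed weight stands on the anvil, with the bar-top middle at about (524,362) in the top crop and (549,57) in the side crop. The tab tip is at (157,459) and (410,366). Next I triangulate and fit the gauge frame.

```bash
cat >> h.py <<'E'
def T(u,v): return (175+(u+.5)/4-.5,145+(v+.5)/4-.5)
def S(u,v): return (180+(u+.5)/4-.5,200+(v+.5)/4-.5)
E
python3 - <<'E'
from h import *
np.set_printoptions(precision=4,suppress=True)
for nm,a,b in [("deckFL",(38,335),(200,478)),("deckFR",(597,513),(697,237)),("deckRL",(157,1),(12,297)),("bartop",(524,362),(549,57)),("tabtip",(157,459),(410,366)),("panelFL",(83,345),(262,390)),("panelFR",(295,414),(449,300))]:
    print(nm,*tri(T(*a),S(*b)))
G=np.array([[105,150],[105,-130],[-68,-130],[-68,150]])/1e3
W=np.array([onz("top",T(*p),.07)[:2] for p in [(157,1),(704,174),(597,513),(38,335)]])
g,w=G.mean(0),W.mean(0); H=(G-g).T@(W-w); th=np.arctan2(H[0,1]-H[1,0],H[0,0]+H[1,1])
c,s=np.cos(th),np.sin(th);R=np.array([[c,-s],[s,c]]); o=w-R@g
print("yaw",th,"org",o,"res",W-(G@R.T+o))
print("anvil",R@[-.015,-.075]+o,"hinge",R@[.03,.07]+o)
e=[onz("top",T(*p),.163)[:2] for p in [(567,305),(480,419)]]
print("bar ends",e,"mid",(e[0]+e[1])/2,"yaw",np.arctan2(*(e[0]-e[1])[::-1]),"len",np.linalg.norm(e[0]-e[1]))
for z in(.08,.09,.1,.11): print("tabtip",z,R.T@(onz("top",T(157,459),z)[:2]-o))
E
```

```text
deckFL [0.6127 0.2918 0.0661] 0.0003641613994140611
deckFR [0.5323 0.0267 0.0647] 0.0006801873096751661
deckRL [0.7757 0.2417 0.0653] 0.0016811911120385166
bartop [0.5939 0.0618 0.1616] 0.0006871243578648389
tabtip [0.5531 0.2272 0.1047] 0.0007305908170191222
panelFL [0.6037 0.263  0.0955] 0.0031587872696924903
panelFR [0.5762 0.1675 0.0935] 0.003158354973048175
yaw -0.2955308636796082 org [0.6324 0.1296] res [[-0.0028 -0.0023]
 [-0.0007  0.0027]
 [ 0.0024  0.0017]
 [ 0.0011 -0.0021]]
anvil [0.5962 0.0622] hinge [0.6815 0.1878]
bar ends [array([0.6184, 0.0436]), array([0.5688, 0.08  ])] mid [0.5936 0.0618] yaw -0.6344904254260113 len 0.06149657925029623
tabtip 0.08 [-0.1046  0.0746]
tabtip 0.09 [-0.1046  0.0727]
tabtip 0.1 [-0.1045  0.0708]
tabtip 0.11 [-0.1045  0.069 ]
```

Measured heights come out about 4 mm below the text, for example the deck at 66 mm. Cover angle is about 0.15 rad, and the bar is at (0.594,0.062), yaw -0.634. Next step is the approach to the tab.

```bash
cat >> h.py <<'E'
yaw=-0.2955; org=np.array([.6324,.1296,0])
def Rz(a): c,s=np.cos(a),np.sin(a); return np.array([[c,-s,0],[s,c,0],[0,0,1.]])
def gw(x,y,z): return Rz(yaw)@np.array([x,y,z])/1e3+org   # gauge mm -> world
def down(a):  # tool y along yaw-a frame's y, z down; nearer of the two half turns
    A=Rz(a)@np.diag([1,-1,-1.]); B=Rz(a)@np.diag([-1,1,-1.])
    return A,B
def tabpt(th,r=126,up=5): return gw(30-r*np.cos(th),70,82+r*np.sin(th)+up)
E
python3 - <<'E'
from h import *
np.set_printoptions(precision=3,suppress=True)
s=robot.get_state()
p=s['ee_pos'].copy(); p[2]=.33; robot.move_linear(p,velocity=.25)
hi=tabpt(.15)+[0,0,.12]
for F in down(yaw): print(robot.ik(hi,F))
A=down(yaw)[0]
robot.move_ptp(hi,A); robot.gripper_to(.06)
robot.move_linear(tabpt(.15)+[0,0,.035],velocity=.12)
s=robot.get_state(); print(s['time'],s['ee_pos'],s['qpos'])
t=robot.grab_frame("top")[:,:,::-1];d=robot.grab_frame("side")[:,:,::-1]
f=lambda i,x,y:cv2.resize(i[y:y+200,x:x+133],(400,600),interpolation=cv2.INTER_CUBIC)
cv2.imwrite('pics/p1.png',np.hstack([f(t,160,130),f(d,200,150)]))
E
```

```text
[ 0.256  0.517 -0.954  1.607  0.44   1.248 -2.645]
[ 0.313  0.562 -1.057  1.606  0.506  1.275  0.446]
5.4667 [0.563 0.224 0.142] [ 0.218  0.599 -0.9    1.694  0.518  1.104 -2.704]
```

View pics/p1.png

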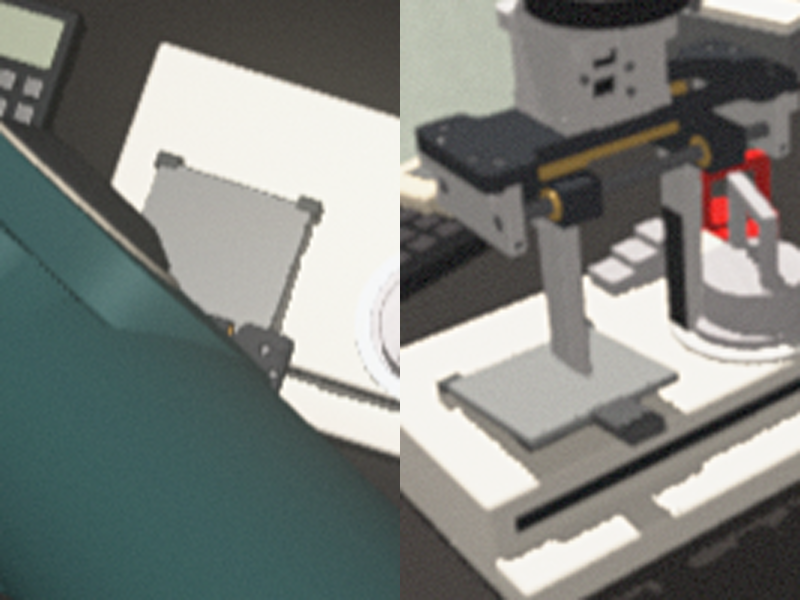

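The side view shows the fingers above the tab, left fingertip at (570,365) and right at (690,325) in the picture. Before closing I check the projection of the fingertips and the IK along the arc.

Run:
```python
from h import *
np.set_printoptions(precision=3,suppress=True)
s=robot.get_state(); print(s['opening'])
for y in(-1,1):
    X=s['ee_pos']+s['tool_rot']@[0,y*.036,.019]; q=proj("side",X); print((q[0]-200)*3+400,(q[1]-150)*3)
for F in down(yaw):
  for th in(.15,.4,.7,.9,1.05): print(th,robot.ik(tabpt(th),F))
  print(robot.ik(tabpt(1.05)+[0,0,.12],F))
```

```text
0.0597900293860918
577.625070896532 414.0956958580914
687.6343278536831 363.1195086645584
0.15 [ 0.197  0.638 -0.869  1.722  0.553  1.046 -2.729]
0.4 [ 0.216  0.616 -0.891  1.681  0.527  1.103 -2.698]
0.7 [ 0.228  0.608 -0.902  1.612  0.507  1.173 -2.654]
0.9 [ 0.231  0.615 -0.901  1.555  0.503  1.218 -2.625]
1.05 [ 0.229  0.627 -0.898  1.509  0.504  1.25  -2.602]
[ 0.24   0.547 -0.947  1.349  0.438  1.462 -2.548]
0.15 [ 0.319  0.748 -1.086  1.718  0.726  1.136  0.289]
0.4 [ 0.323  0.711 -1.086  1.678  0.675  1.177  0.337]
0.7 [ 0.326  0.694 -1.086  1.609  0.642  1.237  0.392]
0.9 [ 0.325  0.7   -1.086  1.552  0.637  1.281  0.425]
1.05 [ 0.323  0.712 -1.086  1.506  0.641  1.313  0.447]
[ 0.305  0.601 -1.085  1.347  0.526  1.497  0.535]
```

The predicted tips at (578,414) and (688,363) differ from the seen ones by about 40 display pixels, so I'll check this with an overlay before touching anything.

Run:
```python
from h import *
np.set_printoptions(precision=3,suppress=True)
s=robot.get_state(); print(s['ee_pos'],s['tool_rot'],s['joint_vel'])
d=robot.grab_frame("side")[:,:,::-1]
k=5; x0,y0=235,190
i=cv2.resize(d[y0:y0+120,x0:x0+120],None,fx=k,fy=k,interpolation=cv2.INTER_CUBIC)
def mark(X,c):
    q=(proj("side",X)-[x0,y0]+.5)*k; cv2.drawMarker(i,tuple(int(v) for v in q),c,0,12,2)
for y in(-1,1):
    for z,c in((0,(0,255,0)),(.019,(0,0,255)),(-.03,(255,0,0))): mark(s['ee_pos']+s['tool_rot']@[0,y*.03,z],c)
for r in(100,139):
    for y in (58,82): mark(gw(30-r*np.cos(.15),y,87+r*np.sin(.15)),(255,0,255))
cv2.imwrite('pics/p2.png',i)
```

```text
[0.563 0.224 0.142] [[ 0.957 -0.291  0.001]
 [-0.291 -0.957  0.   ]
 [ 0.001 -0.001 -1.   ]] [ 0.001 -0.002  0.001  0.002  0.001 -0.001 -0.002]
```

View pics/p2.png

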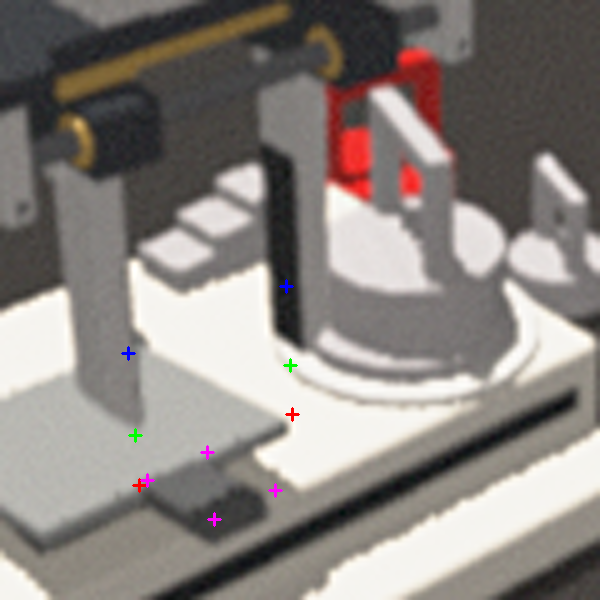

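The tab marks fit the image well, so the cameras agree with each other. The fingertips show about 25–30 mm higher than ee_pos says. The extra depth in front of the housing is free, so I'll descend guarded by force and look again.

```bash
cat >> h.py <<'E'
def look(fn,pts=(),x0=235,y0=190,w=120,k=5,cam_="side"):
    d=robot.grab_frame(cam_)[:,:,::-1]
    i=cv2.resize(d[y0:y0+w,x0:x0+w],None,fx=k,fy=k,interpolation=cv2.INTER_CUBIC)
    for X,c in pts:
        q=(proj(cam_,X)-[x0,y0]+.5)*k; cv2.drawMarker(i,tuple(int(v) for v in q),c,0,12,2)
    cv2.imwrite(fn,i)
def tips():
    s=robot.get_state(); return [(s['ee_pos']+s['tool_rot']@[0,y*s['opening']/2,z],c) for y in(-1,1) for z,c in((0,(0,255,0)),(.019,(0,0,255)))]
E
python3 - <<'E'
from h import *
p=robot.get_state()['ee_pos'].copy(); p[2]=.097
print(robot.move_linear(p,velocity=.06,threshold=8)); s=robot.get_state(); print(s['time'],s['ee_pos'],s['force'])
look('pics/p3.png',tips())
E
```

```text
False
6.5 [0.56279982 0.22443138 0.09728391] [ 0.35372775 -0.80349291 -0.69920599]
```

View pics/p3.png

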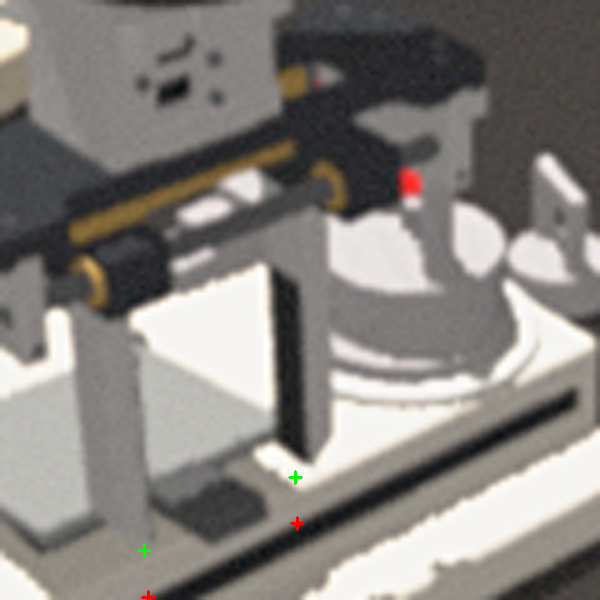

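The fingers straddle the tab but the tips sit at about tab height, roughly 27 mm above what the TCP reading implies. I'll go 20 mm lower, close, and check the opening against the 24 mm tab width.

Run:
```python
from h import *
p=robot.get_state()['ee_pos'].copy(); p[2]=.077
print(robot.move_linear(p,velocity=.06,threshold=8)); robot.gripper_to(.0)
s=robot.get_state(); print(s['time'],s['ee_pos'],s['force'],s['opening'])
look('pics/p4.png',tips())
```

```text
False
7.6833 [0.56292028 0.22450424 0.07707185] [ 0.28205288 -0.06624167  1.24143458] 0.023499878391435775
```

View pics/p4.png

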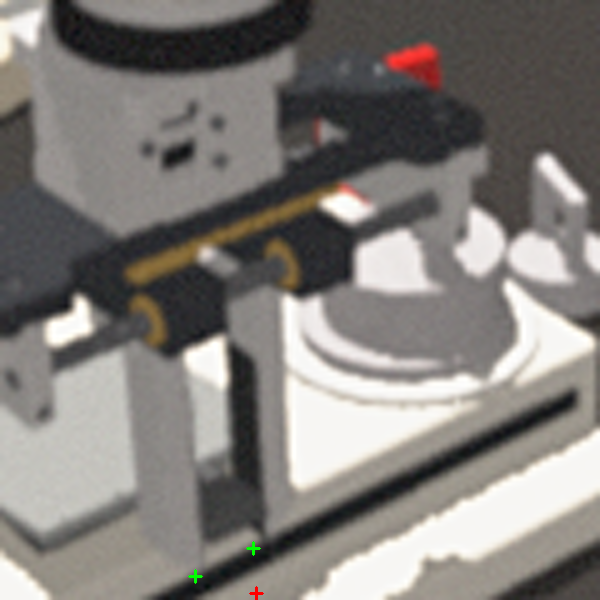

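The tab is gripped, with an opening of 23.5 mm, and sits between the pads at (230,500). Now the arc to 1.05 rad.

Run:
```python
from h import *
p0=robot.get_state()['ee_pos'].copy(); a=tabpt(.15)
for th in np.linspace(.15,1.06,8)[1:]:
    robot.move_linear(p0+tabpt(th)-a,velocity=.06)
    s=robot.get_state(); print(round(s['time'],2),s['ee_pos'],s['force'],round(s['opening'],4))
look('pics/p5.png',[(gw(30-139*np.cos(th)+5*np.sin(th),y,82+139*np.sin(th)+5*np.cos(th)),(255,0,255)) for th in(1.05,) for y in(58,82)],y0=160)
```

```text
8.16 [0.5664248  0.22345374 0.09346207] [-0.303748    0.67414167  1.25185024] 0.0236
8.58 [0.5718124  0.22175322 0.10888914] [-0.78824721  0.34464902  1.71415116] 0.0236
9.01 [0.57907814 0.21955331 0.12345522] [-0.07232266 -0.29967436  1.28703496] 0.0233
9.43 [0.58804566 0.21679989 0.13690017] [0.66187375 0.54298601 0.64900615] 0.0244
9.86 [0.59866152 0.21352753 0.14905273] [ 0.28176435 -0.69173813  0.27102752] 0.024
10.28 [0.61064794 0.20983628 0.1595854 ] [ 1.133759   -1.24636901  0.35886535] 0.024
10.71 [0.62385252 0.20580533 0.1684793 ] [ 1.87168485 -2.57137627 -0.80041207] 0.0235
```

View pics/p5.png

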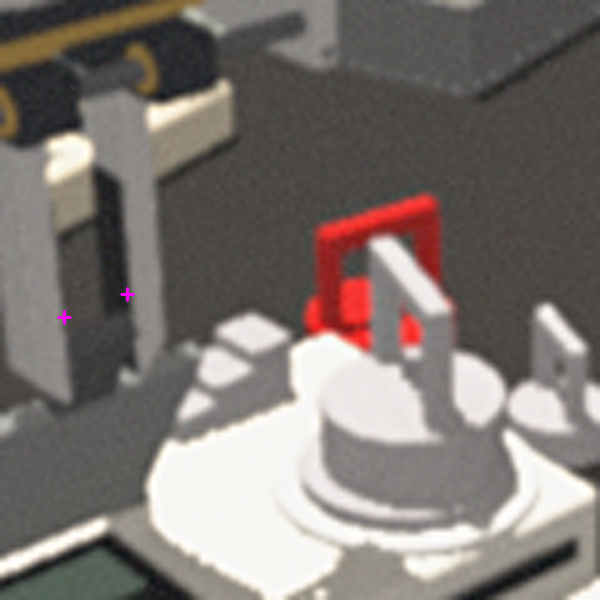

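The cover is up, with the tab top near the expected marks. I'll release, go up, move over the weight, and measure the cover angle from the images.

Run:
```python
from h import *
np.set_printoptions(precision=3,suppress=True)
robot.gripper_to(.06)
p=robot.get_state()['ee_pos'].copy(); p[2]+=.13; robot.move_linear(p,velocity=.15)
wy=-.634
hi=np.array([.594,.062,.30])
q=[robot.ik(hi,F) for F in down(wy)]; lo=[robot.ik(hi-[0,0,.2],F) for F in down(wy)]
print(q,lo)
i=0 if q[1] is None or (q[0] is not None and abs(q[0][6])<abs(q[1][6])) else 1
robot.move_ptp(hi,down(wy)[i])
s=robot.get_state(); print(i,s['time'],s['ee_pos'],s['qpos'])
pts=[(gw(30-r*np.cos(th)+5*np.sin(th),y,82+r*np.sin(th)+5*np.cos(th)),c) for th,c in((.873,(255,0,0)),(1.05,(255,0,255)),(1.222,(0,0,255))) for r,y in((139,58),(139,82),(100,120))]
look('pics/p6.png',pts+tips(),x0=205,y0=130,w=150,k=4)
```

```text
[array([ 0.501,  0.411, -0.888,  1.529,  0.323,  1.355, -2.621]), array([ 0.613,  0.483, -1.084,  1.526,  0.43 ,  1.393,  0.437])] [array([ 0.418,  0.596, -0.775,  1.749,  0.486,  0.999, -2.747]), array([ 0.681,  0.869, -1.266,  1.741,  0.884,  1.229,  0.113])]
1 15.1333 [0.594 0.062 0.3  ] [ 0.613  0.483 -1.084  1.526  0.43   1.393  0.437]
```

View pics/p6.png

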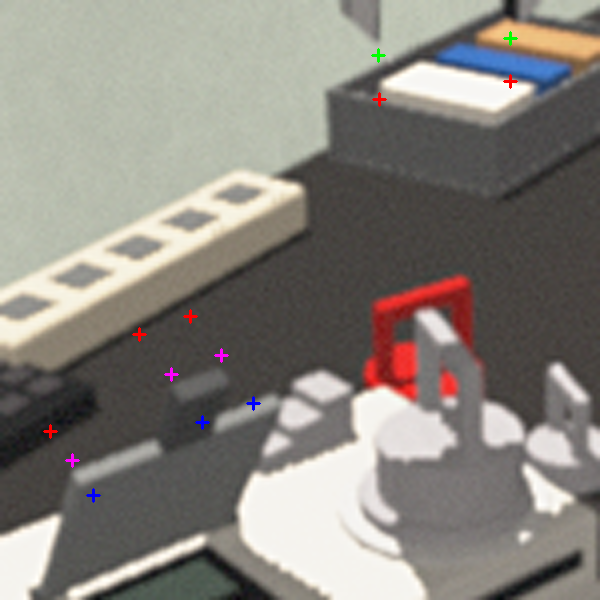

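Cover angle reads about 1.00 rad: tab top edge seen at (175,388) and (221,370), between the 0.873 and 1.05 marks and well inside the limits. Next, a guarded descent onto the bar; the jaw opening will tell whether the bar is really in the grip.

Run:
```python
from h import *
np.set_printoptions(precision=3,suppress=True)
def st(l):
    s=robot.get_state(); print(l,round(s['time'],2),s['ee_pos'],s['force'],s['moment'],round(s['opening'],4),s['qpos'])
    return s
robot.move_linear([.594,.062,.19],velocity=.12)
hit=robot.move_linear([.594,.062,.136],velocity=.05,threshold=6)
st(hit)
if not hit:
    robot.gripper_to(0.); s=st("closed")
    if .006<s['opening']<.014:
        look('pics/p7.png',tips(),x0=250,y0=130,w=120,k=5)
```

```text
False 17.48 [0.594 0.062 0.136] [0.867 0.046 0.461] [ 0.017 -0.133  0.024] 0.0599 [ 0.549  0.628 -0.981  1.718  0.576  1.113  0.326]
closed 18.31 [0.594 0.062 0.136] [-1.675 -1.956 -0.069] [-0.321  0.208  0.083] 0.0097 [ 0.549  0.628 -0.981  1.718  0.576  1.113  0.326]
```

The opening of 9.7 mm matches the bar. I'll lift slowly and check the weight on the wrist.

Run:
```python
from h import *
np.set_printoptions(precision=3,suppress=True)
for z in(.15,.236):
    robot.move_linear([.594,.062,z],velocity=.05); robot.pause(.5)
    s=robot.get_state(); print(round(s['time'],2),s['ee_pos'],s['force'],s['moment'],round(s['opening'],4))
look('pics/p8.png',[(gw(-15,-75,182),(0,0,255)),(gw(-15,-75,82),(255,0,255))],x0=205,y0=130,w=150,k=4)
```

```text
19.29 [0.594 0.062 0.15 ] [-0.67  -0.17  -6.946] [-0.001 -0.13  -0.006] 0.0096
21.66 [0.594 0.062 0.236] [ 0.061  0.524 -6.446] [ 0.008 -0.133  0.007] 0.0097
```

View pics/p8.png

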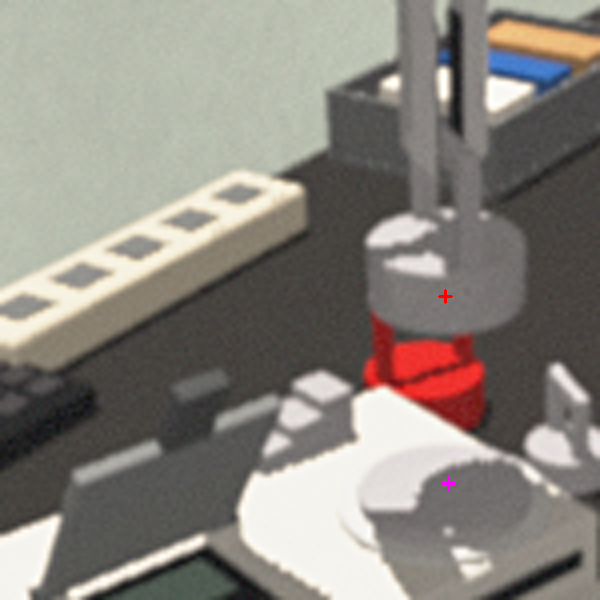

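The weight (6.5 N) is level, clear of the anvil, with its underside on the 100 mm mark (445,296) above the anvil centre (448,484). The cover is unchanged at (172–228,370–402). Handing in.

Run:
```python
from h import *
robot.pause(.5); s=robot.get_state(); print(s['time'],s['ee_pos'],s['force'],s['opening'],abs(s['joint_vel']).max())
robot.sign_off()
```

```text
22.2083 [0.5940006  0.06200637 0.23599449] [ 0.24278716 -1.13901839 -6.01333464] 0.009751120086915494 0.001553360602932215
the job is handed in; nothing more can be done
```

I raised the cover by its tab to about 60° and left it standing. I then lifted the grey weight off the anvil by its bar, and handed the job in at 22.2 s with the arm still holding it. `sign_off` gives no verdict, so these are my own checks.

**Last checks**
- **Cover:** the side view reads about 1.00 rad, roughly 1.03 if corrected for the height bias below. It looked unchanged after the weight was lifted.
- **Weight:** about 6 N hangs on the wrist and the jaw opening is 9.7 mm on the 10 mm bar. The weight looks level in the image, and the arm is still.
- **Position:** I lifted it 100 mm from the grasp height. In the last picture its underside is at the mark 100 mm above the anvil's centre, and the anvil is clear.
- **Other objects:** I touched nothing else on purpose. I checked this only by eye in the last crop, which does not show everything on the bench.

**What disagreed**
- **Fingertips:** they appeared about 25–30 mm higher in the side image than the TCP reading and the stated 19 mm imply. I corrected the grasp heights for this, and the jaw openings (23.5 mm on the tab, 9.7 mm on the bar) confirmed both grips.
- **Height bias:** the deck triangulated at about 66 mm instead of 70 mm, so measured heights read about 4 mm low.

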